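Press home the loose jar lids of a reagent dosing unit and shut its splash door

ROBOT

A 6-joint arm with a two-finger parallel gripper is mounted at the origin on the work surface. World frame = base frame: x ahead of the robot, y to its left, z up, the work surface at z = 0. Lengths are in m, angles in degrees, forces in N, time in s.
With the tool pointing down it reaches from about 0.3 to 0.75 m from the base axis. Payload 8.5 kg.
Tool frame: the origin (TCP) lies midway between the tips of the shut fingers; the grasp point (between the pads) lies 19 mm behind it; z points along the fingers, y is the line along which they close (so a half turn about z gives the same grasp; the last joint's range is limited). The gripper opens to 88 mm and grips with 3 to 60 N. Pads are 18 mm wide; open, the fingers measure 123 mm over their backs; the gripper's body (75 mm by 187 mm) begins 45 mm behind the grasp point.
Start: joints at [-77.424, 21.807, 74.336, -0, 83.858, -12.336], TCP at [0.232, -0.499, 0.239] pointing down, gripper open.
Joint ranges: [-178.18, 178.18], [-50.72, 133.34], [12.68, 142.11], [-81.47, 261.47], [9.98, 163.14], [-165.26, 165.26]. Speed limits (degrees/s): [136.94, 136.94, 180, 180, 180, 180].

INTERFACE

Orientations are given as [roll, pitch, yaw] about the fixed x, y, z axes, in that order (R = Rz(yaw) Ry(pitch) Rx(roll)).
In Python, from station import r gives the robot as it stands.
- The arm moves only by the shell command python3 -m jog 'ROWS' [OPENING]. ROWS is JSON, a list of rows, each an object with "slide": the shift along the tool's x, y, z in mm, a list of three; "spin": the turn about the tool's z in rad. In form: [{"slide": [x, y, z], "spin": spin}, ...]. A call has exactly 10 rows; each row shifts and turns the commanded pose from where the row before left it, along the tool's axes as they then stand; what a row does not reach is not made up. A row lasts 1/12 s, in which the tool goes at most 41.7 mm and 7.16 degrees, less where a joint would pass 70% of its speed; a pose out of reach is approached as far as the arm can. A call with a gripper value outside its range is refused whole. OPENING is the finger opening in mm, from 0 to 88.1, set as the call begins (- or left out, the last holds). The fingers move at their own pace and stop on an object; the grip force is fixed at half the most. Time passes only in rows, so rows that do not move let the fingers close, or fill a call up. It gives the time, the measured TCP pose, the force, the opening and the grip force at its end, in the units of the state.
- r.get_obs(): the state, without advancing time (a new reading comes with each control period).
- r.get_image(name): name is "scene" or "top" or "wrist"; returns a dict with "color" (420x560x3 uint8, blue, green, red), "mtx" (3x3 intrinsics, pixels), "k1" (the pictures are not rectified: a ray, as slopes to the right and down, at radius r is drawn at 1 + k1 r^2 times it, then the intrinsics apply), "R" (3x3) and "t" (3): a world point X has camera coordinates R X + t. Camera axes: x right, y down, z forward; pixel columns grow to the right and rows downward; lengths in m; the calibration is good to about 2 mm. A picture is of the moment at which its call begins. There is no depth.
- r.job_done(): hands the job in; it is judged then, once.
The state is a dict: "time_s": time; "joint_positions": joint angles; "dq": joint speeds; "joint_torque": joint torques, N m; "tcp_pos": TCP position; "tool_rot": TCP orientation; "ft_force": force on the tool from outside, world axes, zero at the start; "torque": the same for the moment, N m; "finger_gap": finger opening in m; "gripper_force": force on a finger pad.
Only numpy, scipy, OpenCV 4.12 (cv2) and the standard library are available. Lean on these libraries where they do the work, as an engineer would, in place of code of your own. Each camera call takes 0.05 s, during which the arm holds its last target. There are 200 camera calls.

TASK

The splash door of the reagent dosing unit has been left ajar, and some lids on its slanted jars are not pushed on properly. Pull the door right down, press every lid that stands up along its jar's slanted axis until it is fully home, then push the door up until it is fully shut. Leave everything else where it stands.

Things in the scene. Friction and masses are not known exactly. Their poses are not given: they have to be found in the camera images.
- unit: Reagent dosing unit, white and grey, 340 mm wide, 275 mm deep, fixed to the bench. Origin: on the bench under its middle; x to its back, y to its left seen from the robot, z up; its front (-x) faces the robot. Three slanted jars stand in its open bay at y = -95, 0, 95 mm; tops of home lids at x -75, z 175 mm. Front panel 89 mm high, end cheeks 130, pump housing behind the jars 160 mm.
- rail_front (a point): Middle of the lower front edge of the steel manifold rail, a fixed bar 22 mm deep and 25 mm high that runs across the whole unit above the lids (at x = -78 mm, z = 265 mm of the unit). It is in the way of a hand held upright: come to the lids from the front, tilted like the jars.
- door (a joint): Splash door across the unit's front, clear plastic with a grey rim, hinged along its bottom edge. Angle in rad: 0 = shut (upright, against its stop), 1.2 = right down (leaning out towards the robot, 69 degrees from upright). A stiff hinge: it stays where it is left; it moves with about 0.05 to 0.3 N m.
- door_edge (a point): Middle of the door's top edge. The door is 310 mm wide, 130 mm from hinge line to this edge; its top rim is 10 mm thick (5 either side of this point) and 16 mm deep, the pane below 5 mm thick. Here z points from hinge to edge, y along the edge, -x out of the outer face. Moves with the door; 220 mm above the bench when shut.
- door_hinge (a point): Middle of the door's hinge line, at the unit's front (x = -136 mm of the unit), 90 mm above the bench.
- lid_a (a joint): How far the lid of jar a stands up from home, along the jar's slanted axis, in m: 0 = fully home, skirt on the jar's shoulder; 0.018 at most (a band of the jar's neck then shows). It slides on stiffly: about 7 N along the axis moves it, it stays where it is left, and stops firmly at home.
- lid_a_top (a point): Centre of the top of jar a's push-on lid: white, round, flat, 84 mm across, 24 mm thick. The jar, 76 mm across, is one of three in a row (pitch 95 mm) and may be the left, middle or right one. z here is the jar's axis, out through the lid: jars are slanted 35 degrees from vertical, tops leaning towards the unit's front. The point moves with the lid.
- lid_b (a joint): How far the lid of jar b stands up from home, along the jar's slanted axis, in m: 0 = fully home, skirt on the jar's shoulder; 0.018 at most (a band of the jar's neck then shows). It slides on stiffly: about 7 N along the axis moves it, it stays where it is left, and stops firmly at home.
- lid_b_top (a point): Centre of the top of jar b's push-on lid: white, round, flat, 84 mm across, 24 mm thick. The jar, 76 mm across, is one of three in a row (pitch 95 mm) and may be the left, middle or right one. z here is the jar's axis, out through the lid: jars are slanted 35 degrees from vertical, tops leaning towards the unit's front. The point moves with the lid.
- lid_c (a joint): How far the lid of jar c stands up from home, along the jar's slanted axis, in m: 0 = fully home, skirt on the jar's shoulder; 0.018 at most (a band of the jar's neck then shows). It slides on stiffly: about 7 N along the axis moves it, it stays where it is left, and stops firmly at home.
- lid_c_top (a point): Centre of the top of jar c's push-on lid: white, round, flat, 84 mm across, 24 mm thick. The jar, 76 mm across, is one of three in a row (pitch 95 mm) and may be the left, middle or right one. z here is the jar's axis, out through the lid: jars are slanted 35 degrees from vertical, tops leaning towards the unit's front. The point moves with the lid.
- wash_bottle: Wash bottle, 74 mm across, 195 mm high with its bent spout (reaching 58 mm out along y), left of the unit. Loose bystander; origin under its middle.
- beaker: White beaker, 72 mm across, 85 mm high, left in front of the unit. Loose bystander; origin under its middle.
- capped_tubes: White rack 85 x 125 mm with six blue-capped tubes, 118 mm high, right of the unit. Loose bystander; origin under its middle.
- acid_bottle: Squat bottle with a blue cap, 64 mm across, 120 mm high, right in front of the unit. Loose bystander; origin under its middle.
- brush: Brush with a wooden handle lying on the bench between robot and unit, under 40 mm high. Loose bystander; its length along its x.
- dish: White ceramic dish, 100 mm across, 18 mm high, on the left. Loose bystander; origin under its middle.
- weigh_tin: Small metal tin, 50 mm across, 30 mm high, on the right in front of the unit. Loose bystander; origin under its middle.

How it is judged:
By the outcome, as a careful person would: the job done as asked, in the order asked, and still so for the second after the job is handed in, with the robot touching nothing.
It also fails if it takes over 67 s, if anything falls off the work surface, if the arm or the gripper's body presses on something with over 40 N, if the wrist force passes 120 N, or if a joint passes its speed limit or range.

## Working session

There is one attempt and no reset: what is moved stays moved. The work goes in short steps, Python scripts to look and compute and a shell command to move; the robot and the scene stay as the last step left them, time stands still between calls to the robot, and variables do not carry over. Pictures are saved under pics/ and viewed, at most 10 in all, crops included, and the job is handed in when it is done.

```bash
mkdir -p pics; ls; python3 - <<'E'
from station import r
import cv2,numpy as np
o=r.get_obs();print(o)
for n in("scene","top"):
    d=r.get_image(n);cv2.imwrite(f"pics/{n}0.png",d["color"]);print(n,d["mtx"].tolist(),d["k1"],d["R"].round(4).tolist(),d["t"].tolist())
E
```

```text
pics
{'time_s': 0.0, 'joint_positions': array([-7.74208141e+01,  2.18406635e+01,  7.43847550e+01,  5.55764765e-06,
        8.38583985e+01, -1.23360667e+01]), 'dq': array([-0.00787258,  0.05131556,  0.03194656, -0.01292694, -0.02413635,
       -0.11730425]), 'joint_torque': array([ 1.98615198e-03, -4.37913501e+01, -2.24558294e+01,  7.14632333e-02,
        3.52712127e-02, -8.10039796e-05]), 'tcp_pos': array([ 0.23163462, -0.49853103,  0.23814083]), 'tool_rot': array([-1.79918119e+02, -1.79125136e-02,  2.49152392e+01]), 'ft_force': array([-0.60535453,  0.40044275,  0.06918601]), 'torque': array([-0.0105394 ,  0.01716399,  0.00089535]), 'gripper_force': 0.0, 'finger_gap': 0.08791902690435309}
scene [[420.05467964764335, 0.0, 279.2196196642324], [0.0, 420.05467964764335, 200.87250927886197], [0.0, 0.0, 1.0]] -0.05429362060884347 [[0.9157, 0.4017, -0.0153], [0.34, -0.7941, -0.5038], [-0.2145, 0.4561, -0.8637]] [-0.5094302746096123, -0.09249862227868763, 1.343277723168931]
top [[455.4156626421547, 0.0, 277.7637282214641], [0.0, 455.4156626421547, 210.816475579554], [0.0, 0.0, 1.0]] -0.048834933238630314 [[-0.027, -0.9996, -0.0122], [-0.9821, 0.0288, -0.1862], [0.1865, 0.007, -0.9824]] [0.03373260106626341, 0.5794483982816397, 0.9999615425564814]
```

View pics/scene0.png

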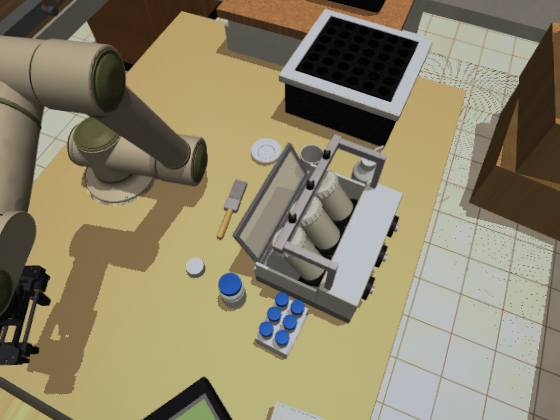

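View pics/top0.png

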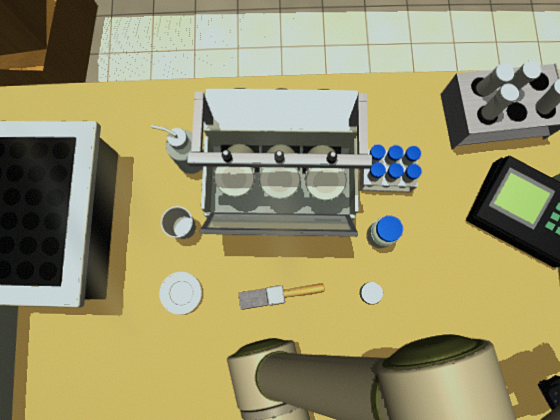

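The scene view shows the door ajar (rim about (238,238)–(292,150)), the lids below the rail and the bystanders around the unit. The top view shows the rail at row 159, lids near (236,180), (280,180) and (326,180), the door at rows 212–235, the beaker at (178,222) and the acid bottle at (386,232).

```bash
cat > h.py <<'E'
import numpy as np,cv2
from station import r
def ray(d,u):
    K,k=d["mtx"],d["k1"]; n=cv2.undistortPoints(np.array([[u]],float),K,np.array([k,0,0,0.]))[0,0]
    return -d["R"].T@d["t"], d["R"].T@np.array([n[0],n[1],1])
def onz(d,u,z):
    c,v=ray(d,u);return c+v*(z-c[2])/v[2]
def tri(d1,u1,d2,u2):
    a,v=ray(d1,u1);b,w=ray(d2,u2);s=np.linalg.lstsq(np.c_[v,-w],b-a,rcond=None)[0]
    p,q=a+s[0]*v,b+s[1]*w;return (p+q)/2,np.linalg.norm(p-q)
def proj(d,X):
    return cv2.projectPoints(np.array(X,float).reshape(-1,1,3),cv2.Rodrigues(d["R"])[0],d["t"],d["mtx"],np.array([d["k1"],0,0,0.]))[0][:,0]
E
python3 - <<'E'
import cv2
a=cv2.imread("pics/scene0.png")[130:325,225:415];cv2.imwrite("pics/sc.png",cv2.resize(a,None,fx=3,fy=3,interpolation=cv2.INTER_CUBIC))
a=cv2.imread("pics/top0.png")[80:250,180:440];cv2.imwrite("pics/tc.png",cv2.resize(a,None,fx=3,fy=3,interpolation=cv2.INTER_CUBIC))
E
```

```text
(no output)
```

View pics/sc.png

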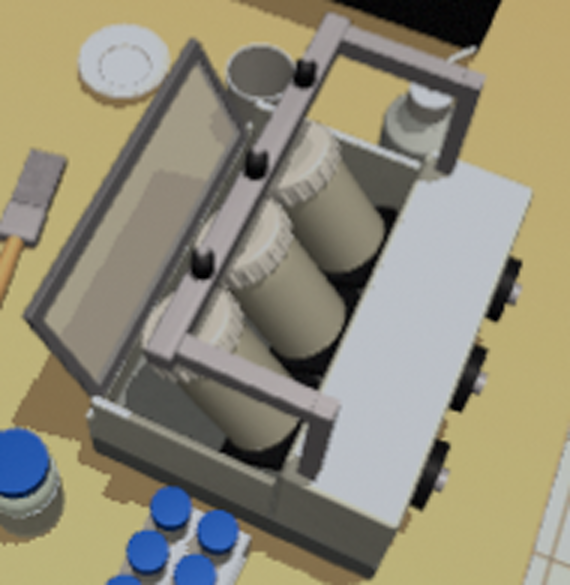

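View pics/tc.png

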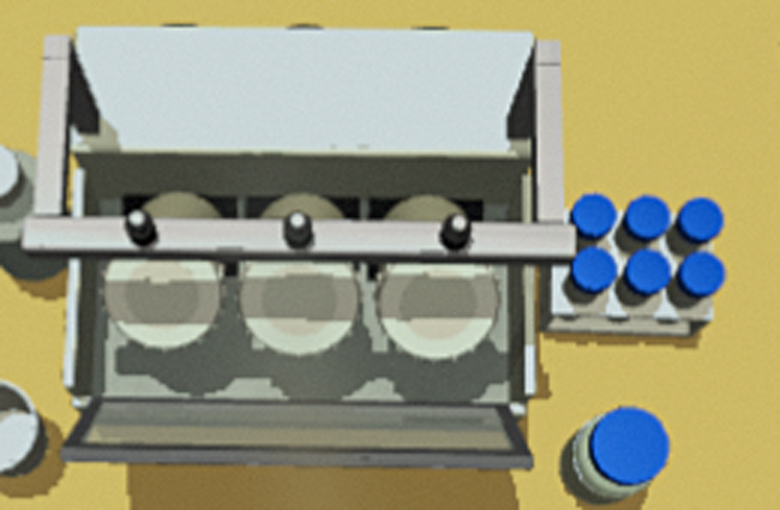

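The crops give the pump housing top (crop corners (78,28), (533,32)) and the rail's lower front edge ((23,252)–(577,258)). The door's top edge runs (65,455)–(531,465) in the top crop and (195,42)–(28,316) in the scene crop. The lids' front extremes are at rows 348, 355 and 360, so some stand up.

```bash
python3 -m jog --help; python3 - <<'E'
from h import *
S,T=r.get_image("scene"),r.get_image("top")
t=lambda x,y:(180+x/3-.33,80+y/3-.33); s=lambda x,y:(225+x/3-.33,130+y/3-.33)
for n,p,z in [("railL",(23,252),.265),("railR",(577,259),.265),("housBL",(78,28),.16),("housBR",(533,32),.16),("housFL",(78,152),.16),("housFR",(525,155),.16),("beaker",(0,430),.085),("acid",(629,447),.12)]:
    print(n,onz(T,t(*p),z).round(4))
for n,a,b in[("doorL",(65,457),(195,42)),("doorR",(531,465),(28,316)),("hBR",(533,32),(375,575-25)),("hBL",(78,28),(530,188))]:
    print(n,*tri(T,t(*a),S,s(*b)))
E
```

```text
railL [0.636  0.1845 0.265 ]
railR [ 0.6208 -0.1636  0.265 ]
housBL [0.8384 0.1683 0.16  ]
housBR [ 0.8243 -0.1654  0.16  ]
housFL [0.7418 0.1677 0.16  ]
housFR [ 0.7294 -0.1536  0.16  ]
beaker [0.553  0.2383 0.085 ]
acid [ 0.5216 -0.2222  0.12  ]
doorL [0.51496141 0.1691662  0.20321228] 0.0028048071252278436
doorR [ 0.50053507 -0.13569273  0.20655138] 0.0030699608598891404
hBR [ 0.82379343 -0.17505811  0.14239349] 0.02113054567976997
hBL [0.83698893 0.16765935 0.16192167] 0.0009465360057098741invalid input: not JSON, or not a number
```

```bash
cat > st.py <<'E'
from h import *
o=r.get_obs();print({k:np.round(o[k],4).tolist() for k in("time_s","joint_positions","tcp_pos","tool_rot","ft_force","finger_gap")})
E
python3 -m jog '[{"slide":[0,0,-30],"spin":0},{"slide":[0,0,-30],"spin":0},{"slide":[0,20,-30],"spin":0},{"slide":[0,30,0],"spin":0},{"slide":[0,40,0],"spin":0},{"slide":[0,40,0],"spin":0},{"slide":[0,40,0],"spin":0},{"slide":[0,40,0],"spin":0},{"slide":[0,40,0],"spin":0},{"slide":[0,40,0],"spin":0}]' 0; python3 st.py
```

```text
time_s: 1.03
tcp_pos: [0.3294, -0.7096, 0.2954]
tool_rot: [179.0, -0.1, 24.9]
ft_force: [0.6, -1.2, -1.1]
finger_gap: 0.0231
gripper_force: 0.0
{'time_s': 1.0333, 'joint_positions': [-73.8239, 49.7762, 13.0573, 0.3051, 116.2444, -8.5933], 'tcp_pos': [0.3294, -0.7096, 0.2954], 'tool_rot': [179.0474, -0.1305, 24.9076], 'ft_force': [0.605, -1.2049, -1.0937], 'finger_gap': 0.0231}
```

```bash
python3 -m jog '[{"slide":[0,40,0],"spin":0},{"slide":[0,40,0],"spin":0},{"slide":[0,40,0],"spin":0},{"slide":[0,40,0],"spin":0},{"slide":[0,0,0],"spin":0},{"slide":[0,0,0],"spin":0},{"slide":[0,0,0],"spin":0},{"slide":[0,0,0],"spin":0},{"slide":[0,0,0],"spin":0},{"slide":[0,0,0],"spin":0}]'; python3 st.py
```

```text
time_s: 1.87
tcp_pos: [0.3479, -0.7497, 0.2563]
tool_rot: [173.7, 0.0, 24.9]
ft_force: [0.5, -0.1, -0.9]
finger_gap: 0.0006
gripper_force: 0.0
{'time_s': 1.8667, 'joint_positions': [-73.5544, 52.9106, 12.7209, 0.9578, 108.1612, -8.1179], 'tcp_pos': [0.3479, -0.7497, 0.2563], 'tool_rot': [173.729, 0.0115, 24.9107], 'ft_force': [0.5234, -0.1478, -0.901], 'finger_gap': 0.0006}
```

```bash
python3 -m jog '[{"slide":[0,35,-20],"spin":0},{"slide":[0,35,-20],"spin":0},{"slide":[0,35,-20],"spin":0},{"slide":[0,35,-20],"spin":0},{"slide":[0,35,-20],"spin":0},{"slide":[0,35,-20],"spin":0},{"slide":[0,35,-20],"spin":0},{"slide":[0,35,-20],"spin":0},{"slide":[0,35,-20],"spin":0},{"slide":[0,0,0],"spin":0}]'; python3 st.py
```

```text
time_s: 2.7
tcp_pos: [0.3495, -0.7527, 0.3498]
tool_rot: [162.5, 0.0, 24.9]
ft_force: [0.5, 0.7, 0.4]
finger_gap: 0.0006
gripper_force: 0.0
{'time_s': 2.7, 'joint_positions': [-74.0381, 46.7189, 12.6825, 2.728, 103.2564, -7.9293], 'tcp_pos': [0.3495, -0.7527, 0.3498], 'tool_rot': [162.4762, 0.0329, 24.9168], 'ft_force': [0.5235, 0.6516, 0.4202], 'finger_gap': 0.0006}
```

```bash
python3 -m jog '[{"slide":[0,40,-5],"spin":0},{"slide":[0,40,-5],"spin":0},{"slide":[0,40,-5],"spin":0},{"slide":[0,40,-5],"spin":0},{"slide":[0,40,-5],"spin":0},{"slide":[0,40,-5],"spin":0},{"slide":[0,40,-5],"spin":0},{"slide":[0,40,-5],"spin":0},{"slide":[0,40,-5],"spin":0},{"slide":[0,0,0],"spin":0}]'; python3 st.py
```

```text
time_s: 3.53
tcp_pos: [0.3696, -0.7959, 0.3663]
tool_rot: [151.0, 0.0, 24.9]
ft_force: [-0.1, -0.4, 0.3]
finger_gap: 0.0004
gripper_force: 0.0
{'time_s': 3.5333, 'joint_positions': [-74.0245, 46.9565, 12.6894, 4.297, 91.6856, -7.7164], 'tcp_pos': [0.3696, -0.7959, 0.3663], 'tool_rot': [151.0433, 0.0202, 24.9112], 'ft_force': [-0.0638, -0.4175, 0.3046], 'finger_gap': 0.0004}
```

```bash
cat > to.py <<'E'
# usage: to.py x y z : total tool-frame slide (mm) to the world TCP point; also prints tilt state
import sys
from h import *
from scipy.spatial.transform import Rotation as Ro
o=r.get_obs();R=Ro.from_euler("xyz",o["tool_rot"],degrees=True).as_matrix();z=R[:,2]
print("t",round(o["time_s"],2),"p",o["tcp_pos"].round(4),"q",o["joint_positions"].round(1),"F",o["ft_force"].round(1))
a=np.degrees(np.arccos(-z[2]));h=np.degrees(np.arctan2(z[1],z[0]));print("tilt",a.round(2),"heading",h.round(1),"vec",(a*np.cos(np.radians(h))).round(1),(a*np.sin(np.radians(h))).round(1),"\n",R.round(3))
U=np.array([.705,.0075,0]);c,s=np.cos(np.radians(-2.5)),np.sin(np.radians(-2.5));W=np.array([[c,-s,0],[s,c,0],[0,0,1]])
print("unit frame tcp mm",(W.T@(o["tcp_pos"]-U)*1e3).round(1))
if len(sys.argv)>3:
    g=np.array(sys.argv[1:4],float)
    if len(sys.argv)>4: g=U+W@(g/1e3)   # unit-frame mm
    print("slide",(R.T@(g-o["tcp_pos"])*1e3).round(1))
E
python3 to.py .5 .5 .5
```

```text
t 3.53 p [ 0.3696 -0.7959  0.3663] q [-74.   47.   12.7   4.3  91.7  -7.7] F [-0.1 -0.4  0.3]
tilt 28.96 heading -65.1 vec 12.2 -26.3 
 [[ 0.907  0.369  0.204]
 [ 0.421 -0.794 -0.439]
 [-0.     0.484 -0.875]]
unit frame tcp mm [-300.1 -817.3  366.3]
slide [ 664.1 -915.5 -659.7]
```

```bash

python3 -m jog '[{"slide":[20,-27,-19],"spin":0},{"slide":[20,-27,-19],"spin":0},{"slide":[20,-27,-19],"spin":0},{"slide":[20,-27,-19],"spin":0},{"slide":[20,-27,-19],"spin":0},{"slide":[20,-27,-19],"spin":0},{"slide":[20,-27,-19],"spin":0},{"slide":[20,-27,-19],"spin":0},{"slide":[20,-27,-19],"spin":0},{"slide":[20,-27,-19],"spin":0}]'
python3 -m jog '[{"slide":[20,-27,-19],"spin":0},{"slide":[20,-27,-19],"spin":0},{"slide":[20,-27,-19],"spin":0},{"slide":[20,-27,-19],"spin":0},{"slide":[20,-27,-19],"spin":0},{"slide":[20,-27,-19],"spin":0},{"slide":[20,-27,-19],"spin":0},{"slide":[20,-27,-19],"spin":0},{"slide":[20,-27,-19],"spin":0},{"slide":[20,-27,-19],"spin":0}]'
python3 to.py .5 .5 .5
```

```text
time_s: 4.37
tcp_pos: [0.4121, -0.4154, 0.4018]
tool_rot: [151.2, -0.0, 24.9]
ft_force: [1.3, -0.4, 0.6]
finger_gap: 0.0004
gripper_force: 0.0
time_s: 5.2
tcp_pos: [0.4551, -0.0337, 0.4387]
tool_rot: [151.2, -0.1, 24.9]
ft_force: [0.3, -0.3, -0.2]
finger_gap: 0.001
gripper_force: 0.0
t 5.2 p [ 0.4551 -0.0337  0.4387] q [ -6.    3.   71.9 -24.4  89.3  56. ] F [ 0.3 -0.3 -0.2]
tilt 28.81 heading -65.0 vec 12.2 -26.1 
 [[ 0.907  0.368  0.204]
 [ 0.421 -0.795 -0.437]
 [ 0.001  0.482 -0.876]]
unit frame tcp mm [-247.9  -52.1  438.7]
slide [ 265.5 -378.3 -277.6]
```

```bash

python3 -m jog '[{"slide":[20,-28,-20],"spin":0},{"slide":[20,-28,-20],"spin":0},{"slide":[20,-28,-20],"spin":0},{"slide":[20,-28,-20],"spin":0},{"slide":[20,-28,-20],"spin":0},{"slide":[20,-28,-20],"spin":0},{"slide":[20,-28,-20],"spin":0},{"slide":[20,-28,-20],"spin":0},{"slide":[20,-28,-20],"spin":0},{"slide":[20,-28,-20],"spin":0}]'
python3 -m jog '[{"slide":[20,-28,-20],"spin":0},{"slide":[20,-28,-20],"spin":0},{"slide":[20,-28,-20],"spin":0},{"slide":[20,-28,-20],"spin":0},{"slide":[37,-13,-7],"spin":0},{"slide":[37,-13,-7],"spin":0},{"slide":[37,-13,-7],"spin":0},{"slide":[37,-13,-7],"spin":0},{"slide":[37,-13,-7],"spin":0},{"slide":[37,-13,-7],"spin":0}]'
python3 to.py .7 .75 .45
```

```text
time_s: 6.03
tcp_pos: [0.4924, 0.3603, 0.4792]
tool_rot: [151.3, -0.1, 24.9]
ft_force: [1.3, 0.0, 0.1]
finger_gap: 0.0006
gripper_force: 0.0
time_s: 6.87
tcp_pos: [0.5351, 0.519, 0.3566]
tool_rot: [151.7, -6.7, 28.6]
ft_force: [-0.7, -1.1, -0.1]
finger_gap: 0.0004
gripper_force: 0.0
t 6.87 p [0.5351 0.519  0.3566] q [ 44.4  47.7  12.7 -33.  117.3  91.5] F [-0.7 -1.1 -0.1]
tilt 28.97 heading -49.2 vec 18.9 -21.9 
 [[ 0.872  0.373  0.317]
 [ 0.475 -0.8   -0.367]
 [ 0.116  0.47  -0.875]]
unit frame tcp mm [-192.1  503.6  356.6]
slide [ 264.5  -79.3 -114.2]
```

```bash

python3 -m jog '[{"slide":[35,-3,-18],"spin":0},{"slide":[35,-3,-18],"spin":0},{"slide":[35,-3,-18],"spin":0},{"slide":[35,-3,-18],"spin":0},{"slide":[35,-3,-18],"spin":0},{"slide":[35,-3,-18],"spin":0},{"slide":[35,-3,-18],"spin":0},{"slide":[35,-3,-18],"spin":0},{"slide":[35,-3,-18],"spin":0},{"slide":[35,-3,-18],"spin":0}]'
python3 to.py .7 .75 .55
```

```text
time_s: 7.7
tcp_pos: [0.5685, 0.5374, 0.387]
tool_rot: [152.2, -16.9, 34.1]
ft_force: [0.4, -0.8, 0.3]
finger_gap: 0.0003
gripper_force: 0.0
t 7.7 p [0.5685 0.5374 0.387 ] q [ 44.   45.9  12.7 -31.8 107.   90.7] F [ 0.4 -0.8  0.3]
tilt 32.24 heading -27.0 vec 28.7 -14.6 
 [[ 0.792  0.383  0.475]
 [ 0.537 -0.808 -0.242]
 [ 0.291  0.447 -0.846]]
unit frame tcp mm [-159.5  523.5  387. ]
slide [ 265.7  -48.5 -126.8]
```

```bash

python3 -m jog '[{"slide":[34,-13,-12],"spin":0},{"slide":[34,-13,-12],"spin":0},{"slide":[34,-13,-12],"spin":0},{"slide":[34,-13,-12],"spin":0},{"slide":[34,-13,-12],"spin":0},{"slide":[34,-13,-12],"spin":0},{"slide":[34,-13,-12],"spin":0},{"slide":[34,-13,-12],"spin":0},{"slide":[34,-13,-12],"spin":0},{"slide":[34,-13,-12],"spin":0}]'
python3 to.py -200 0 400 u
```

```text
time_s: 8.53
tcp_pos: [0.5502, 0.6215, 0.3836]
tool_rot: [152.0, -27.1, 40.0]
ft_force: [-0.1, -0.3, -0.7]
finger_gap: 0.0004
gripper_force: 0.0
t 8.53 p [0.5502 0.6215 0.3836] q [ 49.5  47.3  12.7 -32.2  96.7  95.9] F [-0.1 -0.3 -0.7]
tilt 38.2 heading -9.5 vec 37.7 -6.3 
 [[ 0.682  0.403  0.61 ]
 [ 0.572 -0.814 -0.102]
 [ 0.456  0.418 -0.786]]
unit frame tcp mm [-181.4  606.7  383.6]
slide [-369.2  481.6   21.1]
```

```bash

python3 -m jog '[{"slide":[0,0,0],"spin":0.12},{"slide":[0,0,0],"spin":0.12},{"slide":[0,0,0],"spin":0.12},{"slide":[0,0,0],"spin":0.12},{"slide":[0,0,0],"spin":0.11},{"slide":[0,0,-10],"spin":0},{"slide":[0,0,-10],"spin":0},{"slide":[0,0,0],"spin":0},{"slide":[0,0,0],"spin":0},{"slide":[0,0,0],"spin":0}]'
python3 to.py -242 11 323 u
```

```text
time_s: 9.37
tcp_pos: [0.5365, 0.6202, 0.3976]
tool_rot: [173.2, -37.7, 1.7]
ft_force: [0.6, -0.2, 0.7]
finger_gap: 0.0005
gripper_force: 0.0
t 9.37 p [0.5365 0.6202 0.3976] q [ 50.3  46.2  12.7 -32.6  97.9 129.5] F [ 0.6 -0.2  0.7]
tilt 38.23 heading -9.4 vec 37.7 -6.2 
 [[ 0.791 -0.043  0.611]
 [ 0.023 -0.995 -0.101]
 [ 0.612  0.094 -0.786]]
unit frame tcp mm [-195.1  604.8  397.6]
slide [-117.   584.1   73.7]
```

```bash

python3 -m jog '[{"slide":[-7,36,5],"spin":0},{"slide":[-7,36,5],"spin":0},{"slide":[-7,36,5],"spin":0},{"slide":[-7,36,5],"spin":0},{"slide":[-7,36,5],"spin":0},{"slide":[-7,36,5],"spin":0},{"slide":[-7,36,5],"spin":0},{"slide":[-7,36,5],"spin":0},{"slide":[-7,36,5],"spin":0},{"slide":[-7,36,5],"spin":0}]'
python3 -m jog '[{"slide":[-7,36,5],"spin":0},{"slide":[-7,36,5],"spin":0},{"slide":[-7,36,5],"spin":0},{"slide":[-7,36,5],"spin":0},{"slide":[-7,36,5],"spin":0},{"slide":[-7,36,5],"spin":0},{"slide":[0,0,0],"spin":0},{"slide":[0,0,0],"spin":0},{"slide":[0,0,0],"spin":0},{"slide":[0,0,0],"spin":0}]'
python3 to.py -150 0 205 u
python3 - <<'E'
from h import *
a=r.get_image("wrist");b=r.get_image("top")
cv2.imwrite("pics/w1.png",np.hstack([cv2.resize(a["color"],(400,300)),cv2.resize(b["color"][80:290,160:440],(400,300))]))
E
```

```text
time_s: 10.2
tcp_pos: [0.497, 0.2623, 0.3504]
tool_rot: [173.1, -37.7, 1.7]
ft_force: [1.1, -0.2, 0.7]
finger_gap: 0.0005
gripper_force: 0.0
time_s: 11.03
tcp_pos: [0.4731, 0.0464, 0.322]
tool_rot: [173.2, -37.7, 1.7]
ft_force: [-0.2, 0.9, 0.4]
finger_gap: 0.0005
gripper_force: 0.0
t 11.03 p [0.4731 0.0464 0.322 ] q [ -8.4  -3.  100.5  -0.9  44.2  82.6] F [-0.2  0.9  0.4]
tilt 38.27 heading -9.3 vec 37.8 -6.2 
 [[ 0.79  -0.043  0.611]
 [ 0.024 -0.995 -0.101]
 [ 0.612  0.094 -0.785]]
unit frame tcp mm [-233.4   28.7  322. ]
slide [ -7.5  17.7 145.2]
```

View pics/w1.png

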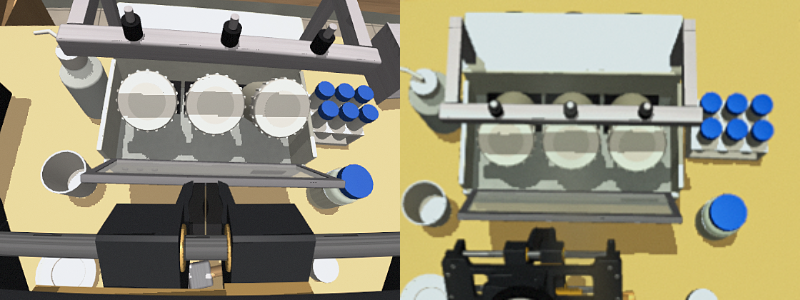

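The wrist view shows the closed fingers in front of the door (edge at about (85,180)–(345,185)), and all three lids visible below the rail. The top view shows the hand clear of everything. Now I go in behind the door.

```bash

python3 -m jog '[{"slide":[0,3,15],"spin":0},{"slide":[0,3,20],"spin":0},{"slide":[0,3,20],"spin":0},{"slide":[0,3,20],"spin":0},{"slide":[0,3,20],"spin":0},{"slide":[0,3,20],"spin":0},{"slide":[-2,0,15],"spin":0},{"slide":[-2,0,10],"spin":0},{"slide":[-2,0,5],"spin":0},{"slide":[0,0,0],"spin":0}]'
python3 to.py -169 0 193 u;python3 to.py -235 0 140 u|tail -1
```

```text
time_s: 11.97
tcp_pos: [0.5558, 0.0132, 0.2048]
tool_rot: [173.2, -37.6, 1.7]
ft_force: [-1.2, -0.4, 0.2]
finger_gap: 0.0003
gripper_force: 0.0
t 11.97 p [0.5558 0.0132 0.2048] q [-11.4  13.2 103.9   3.   24.8  76.9] F [-1.2 -0.4  0.2]
tilt 38.14 heading -9.4 vec 37.6 -6.2 
 [[ 0.792 -0.043  0.609]
 [ 0.023 -0.995 -0.101]
 [ 0.61   0.094 -0.787]]
unit frame tcp mm [-149.3   -0.8  204.8]
slide [-22.7  -1.9  -2.8]
slide [-107.2   -6.9   -1.6]
```

```bash

python3 -m jog '[{"slide":[-10,0,0],"spin":0},{"slide":[-10,0,0],"spin":0},{"slide":[-10,-1,0],"spin":0},{"slide":[-10,-1,0],"spin":0},{"slide":[-10,-1,0],"spin":0},{"slide":[-10,-1,0],"spin":0},{"slide":[-10,-1,0],"spin":0},{"slide":[-10,-1,0],"spin":0},{"slide":[-10,-1,0],"spin":0},{"slide":[-5,0,0],"spin":0}]'
python3 to.py -235 0 140 u
python3 - <<'E'
from h import *
a=r.get_image("wrist");b=r.get_image("scene")
cv2.imwrite("pics/w2.png",np.hstack([cv2.resize(a["color"],(400,300)),cv2.resize(b["color"][130:325,165:425],(400,300))]))
E
```

```text
time_s: 12.8
tcp_pos: [0.4804, 0.0179, 0.1475]
tool_rot: [173.1, -37.8, 1.7]
ft_force: [0.3, 0.2, -0.4]
finger_gap: 0.0004
gripper_force: 0.2
t 12.8 p [0.4804 0.0179 0.1475] q [-13.3  12.5 119.4  13.8  10.2  64.6] F [ 0.3  0.2 -0.4]
tilt 38.3 heading -9.4 vec 37.8 -6.3 
 [[ 0.79  -0.044  0.611]
 [ 0.023 -0.995 -0.101]
 [ 0.613  0.094 -0.785]]
unit frame tcp mm [-224.9    0.6  147.5]
slide [-12.6  -0.2  -0.3]
```

View pics/w2.png

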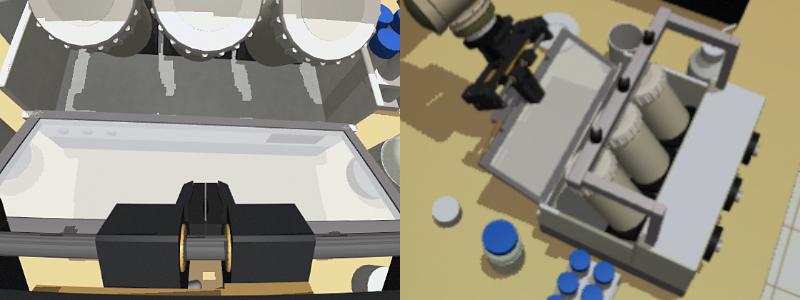

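Wrist and scene views: the door is most of the way down with the fingers on its inner face, and nothing else is touched. Joint 5 is at its lower limit, so I press on in small steps.

```bash

python3 -m jog '[{"slide":[-3,0,1],"spin":0},{"slide":[-3,0,1],"spin":0},{"slide":[-3,0,1],"spin":0},{"slide":[-3,0,1],"spin":0},{"slide":[-2,0,1],"spin":0},{"slide":[-2,0,1],"spin":0},{"slide":[0,0,0],"spin":0},{"slide":[0,0,0],"spin":0},{"slide":[0,0,0],"spin":0},{"slide":[0,0,0],"spin":0}]'
python3 to.py -235 0 135 u
cat > door.py <<'E'
from h import *
U=np.array([.705,.0075,0]);c,s=np.cos(np.radians(-2.5)),np.sin(np.radians(-2.5));W=np.array([[c,-s,0],[s,c,0],[0,0,1]])
def P(*v): return U+W@(np.array(v)/1e3)
if __name__=="__main__":
    import sys
    pts=[P(-136-130*np.sin(t),y,90+130*np.cos(t)) for t in map(float,sys.argv[2:]) for y in(-155,155)]
    d=r.get_image("scene");im=d["color"].copy();q=proj(d,pts)
    for i in range(0,len(q),2):cv2.line(im,tuple(int(v*8) for v in q[i]),tuple(int(v*8) for v in q[i+1]),(0,0,255),1,cv2.LINE_AA,3)
    cv2.imwrite(sys.argv[1],cv2.resize(im[130:330,165:425],None,fx=3,fy=3,interpolation=cv2.INTER_CUBIC))
E
```

```text
time_s: 13.73
tcp_pos: [0.4738, 0.015, 0.1418]
tool_rot: [173.5, -37.1, 1.5]
ft_force: [0.1, -1.1, 0.1]
finger_gap: 0.0005
gripper_force: 0.1
t 13.73 p [0.4738 0.015  0.1418] q [-14.2  12.6 120.4  17.9  10.   59.9] F [ 0.1 -1.1  0.1]
tilt 37.6 heading -9.2 vec 37.1 -6.0 
 [[ 0.797 -0.042  0.602]
 [ 0.021 -0.995 -0.097]
 [ 0.603  0.09  -0.792]]
unit frame tcp mm [-231.3   -2.6  141.8]
slide [-6.9 -3.2  3. ]
```

```bash

python3 -m jog '[{"slide":[-3,0,3],"spin":0},{"slide":[-3,0,3],"spin":0},{"slide":[-3,0,3],"spin":0},{"slide":[-3,0,3],"spin":0},{"slide":[-3,0,3],"spin":0},{"slide":[0,0,0],"spin":0},{"slide":[0,0,0],"spin":0},{"slide":[0,0,0],"spin":0},{"slide":[0,0,0],"spin":0},{"slide":[0,0,0],"spin":0}]'
python3 to.py -235 0 135 u
```

```text
time_s: 14.57
tcp_pos: [0.4746, 0.0107, 0.1357]
tool_rot: [173.9, -36.6, 1.5]
ft_force: [-2.3, 5.7, 17.6]
finger_gap: 0.0004
gripper_force: 7.9
t 14.57 p [0.4746 0.0107 0.1357] q [-15.2  13.4 120.5  23.1  10.   53.9] F [-2.3  5.7 17.6]
tilt 37.08 heading -8.7 vec 36.7 -5.6 
 [[ 0.802 -0.038  0.596]
 [ 0.021 -0.996 -0.091]
 [ 0.597  0.085 -0.798]]
unit frame tcp mm [-230.3   -6.8  135.7]
slide [-3.8 -6.9 -2.7]
```

Force jumped to 18 N, so the door is on its lower stop. Next are the lids, middle first.

```bash

python3 to.py -101 0 212 u | tail -1
python3 -m jog '[{"slide":[10,0,-5],"spin":0},{"slide":[15,0,-2],"spin":0},{"slide":[18,-1,0],"spin":0},{"slide":[18,-1,0],"spin":0},{"slide":[18,-1,0],"spin":0},{"slide":[18,0,0],"spin":0},{"slide":[18,0,0],"spin":0},{"slide":[18,0,0],"spin":0},{"slide":[15,0,0],"spin":0},{"slide":[0,0,0],"spin":0}]'
python3 to.py -101 0 212 u; python3 to.py -75 0 175 u|tail -1
python3 - <<'E'
from h import *
from door import P
ims=[]
for n in("wrist","scene"):
    d=r.get_image(n);im=cv2.resize(d["color"],None,fx=2,fy=2)
    for y in(-95,0,95):
        for s in(0,):
            u=np.array([.819,0,.574]);v=np.array([0,1,0]);C=np.array([-75-.574*s,y,175+.819*s])
            q=proj(d,[P(*(C+42*(np.cos(a)*u+np.sin(a)*v))) for a in np.linspace(0,6.283,60)])
            cv2.polylines(im,[np.int32(q*2)],True,(0,0,255),1)
    ims.append(im if n=="wrist" else im[230:600,430:860])
cv2.imwrite("pics/w3.png",np.hstack([cv2.resize(ims[0],(400,300)),cv2.resize(ims[1],(400,344))[:300]]))
E
```

```text
slide [149.4   0.4  16.2]
time_s: 15.4
tcp_pos: [0.5902, 0.0172, 0.2281]
tool_rot: [174.0, -36.5, 1.5]
ft_force: [-0.1, 0.2, -0.5]
finger_gap: 0.0003
gripper_force: 0.0
t 15.4 p [0.5902 0.0172 0.2281] q [-10.2  14.8  96.2   1.8  32.2  79.1] F [-0.1  0.2 -0.5]
tilt 36.92 heading -8.6 vec 36.5 -5.5 
 [[ 0.804 -0.037  0.594]
 [ 0.02  -0.996 -0.09 ]
 [ 0.595  0.085 -0.799]]
unit frame tcp mm [-115.1    4.6  228.1]
slide [ 1.5  3.3 21.6]
slide [ 0.3  0.4 66.7]
```

View pics/w3.png

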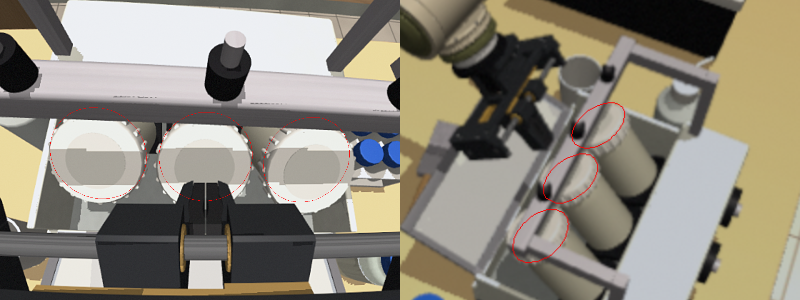

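The wrist view shows the tool on the middle lid's axis, just clear of the rail. The lids lie slightly nearer than the predicted home circles. I will press by force feedback.

```bash

python3 -m jog '[{"slide":[0,0,10],"spin":0},{"slide":[0,0,10],"spin":0},{"slide":[0,0,10],"spin":0},{"slide":[0,0,5],"spin":0},{"slide":[0,0,5],"spin":0},{"slide":[0,0,5],"spin":0},{"slide":[0,0,4],"spin":0},{"slide":[0,0,3],"spin":0},{"slide":[0,0,3],"spin":0},{"slide":[0,0,3],"spin":0}]'; python3 to.py -75 0 175 u|tail -2
python3 -m jog '[{"slide":[0,0,2],"spin":0},{"slide":[0,0,2],"spin":0},{"slide":[0,0,1],"spin":0},{"slide":[0,0,0],"spin":0},{"slide":[0,0,0],"spin":0},{"slide":[0,0,0],"spin":0},{"slide":[0,0,0],"spin":0},{"slide":[0,0,0],"spin":0},{"slide":[0,0,0],"spin":0},{"slide":[0,0,0],"spin":0}]'; python3 to.py -75 0 175 u|tail -2
```

```text
time_s: 16.33
tcp_pos: [0.6223, 0.0124, 0.1802]
tool_rot: [174.0, -36.3, 1.4]
ft_force: [-5.1, 2.0, 4.4]
finger_gap: 0.0002
gripper_force: 3.7
unit frame tcp mm [-82.9   1.3 180.2]
slide [3.2 0.9 8.9]
time_s: 17.17
tcp_pos: [0.6252, 0.0121, 0.1762]
tool_rot: [174.0, -36.3, 1.4]
ft_force: [-4.5, 3.6, 2.7]
finger_gap: 0.0006
gripper_force: 2.6
unit frame tcp mm [-79.9   1.1 176.2]
slide [3.2 1.  3.9]
```

```bash

python3 -m jog '[{"slide":[0,0,2],"spin":0},{"slide":[0,0,2],"spin":0},{"slide":[0,0,2],"spin":0},{"slide":[0,0,0],"spin":0},{"slide":[0,0,0],"spin":0},{"slide":[0,0,0],"spin":0},{"slide":[0,0,0],"spin":0},{"slide":[0,0,0],"spin":0},{"slide":[0,0,0],"spin":0},{"slide":[0,0,0],"spin":0}]'; python3 to.py -75 0 175 u|tail -2
```

```text
time_s: 18.0
tcp_pos: [0.626, 0.0123, 0.1755]
tool_rot: [173.9, -36.4, 1.5]
ft_force: [-54.3, 4.0, 48.6]
finger_gap: 0.0007
gripper_force: 35.7
unit frame tcp mm [-79.1   1.4 175.5]
slide [2.9 1.3 2.9]
```

Middle lid is firmly home. Now the right lid.

```bash

python3 -m jog '[{"slide":[0,0,-10],"spin":0},{"slide":[0,0,-20],"spin":0},{"slide":[0,0,-20],"spin":0},{"slide":[0,20,0],"spin":0},{"slide":[0,25,0],"spin":0},{"slide":[0,25,0],"spin":0},{"slide":[0,20,0],"spin":0},{"slide":[0,5,0],"spin":0},{"slide":[0,0,0],"spin":0},{"slide":[0,0,0],"spin":0}]'; python3 to.py -78 -95 175 u
```

```text
time_s: 18.83
tcp_pos: [0.5958, -0.0787, 0.2191]
tool_rot: [174.0, -36.3, 1.4]
ft_force: [-0.0, 0.5, -1.1]
finger_gap: 0.0006
gripper_force: 0.0
t 18.83 p [ 0.5958 -0.0787  0.2191] q [-22.2  16.1  95.8  14.9  33.   58.4] F [-0.   0.5 -1.1]
tilt 36.71 heading -8.7 vec 36.3 -5.5 
 [[ 0.806 -0.038  0.591]
 [ 0.019 -0.996 -0.09 ]
 [ 0.592  0.084 -0.802]]
unit frame tcp mm [-105.4  -90.8  219.1]
slide [-4.3  0.6 51.9]
```

```bash

python3 -m jog '[{"slide":[-1,0,10],"spin":0},{"slide":[-1,0,10],"spin":0},{"slide":[-1,0,7],"spin":0},{"slide":[0,0,3],"spin":0},{"slide":[0,0,3],"spin":0},{"slide":[0,0,3],"spin":0},{"slide":[0,0,3],"spin":0},{"slide":[0,0,3],"spin":0},{"slide":[0,0,3],"spin":0},{"slide":[0,0,2],"spin":0}]'; python3 to.py -78 -95 175 u|tail -2
python3 -m jog '[{"slide":[0,0,1],"spin":0},{"slide":[0,0,1],"spin":0},{"slide":[0,0,1],"spin":0},{"slide":[0,0,0],"spin":0},{"slide":[0,0,0],"spin":0},{"slide":[0,0,0],"spin":0},{"slide":[0,0,0],"spin":0},{"slide":[0,0,0],"spin":0},{"slide":[0,0,0],"spin":0},{"slide":[0,0,0],"spin":0}]'; python3 to.py -78 -95 175 u|tail -2
```

```text
time_s: 19.67
tcp_pos: [0.6209, -0.0824, 0.1799]
tool_rot: [174.1, -36.3, 1.4]
ft_force: [-5.1, 4.7, 5.5]
finger_gap: 0.0005
gripper_force: 3.5
unit frame tcp mm [-80.1 -93.5 179.9]
slide [-1.3  1.1  5.2]
time_s: 20.5
tcp_pos: [0.6228, -0.083, 0.1776]
tool_rot: [174.0, -36.3, 1.4]
ft_force: [-4.2, 4.1, 3.6]
finger_gap: 0.0006
gripper_force: 2.8
unit frame tcp mm [-78.2 -94.  177.6]
slide [-1.4  0.8  2.3]
```

```bash

python3 -m jog '[{"slide":[0,0,1],"spin":0},{"slide":[0,0,1],"spin":0},{"slide":[0,0,1],"spin":0},{"slide":[0,0,1],"spin":0},{"slide":[0,0,1],"spin":0},{"slide":[0,0,0],"spin":0},{"slide":[0,0,0],"spin":0},{"slide":[0,0,0],"spin":0},{"slide":[0,0,0],"spin":0},{"slide":[0,0,0],"spin":0}]'; python3 to.py -78 -95 175 u|tail -2
```

```text
time_s: 21.33
tcp_pos: [0.6237, -0.0829, 0.1769]
tool_rot: [173.9, -36.4, 1.6]
ft_force: [-45.8, 6.1, 41.7]
finger_gap: 0.0006
gripper_force: 30.1
unit frame tcp mm [-77.3 -93.8 176.9]
slide [-1.7  1.   1.2]
```

Right lid is home. Now the left lid.

```bash

python3 -m jog '[{"slide":[0,0,-10],"spin":0},{"slide":[0,0,-20],"spin":0},{"slide":[0,0,-20],"spin":0},{"slide":[0,-25,0],"spin":0},{"slide":[0,-35,0],"spin":0},{"slide":[0,-35,0],"spin":0},{"slide":[0,-35,0],"spin":0},{"slide":[0,-35,0],"spin":0},{"slide":[0,-25,0],"spin":0},{"slide":[0,0,0],"spin":0}]'; python3 to.py -78 95 175 u
```

```text
time_s: 22.17
tcp_pos: [0.6034, 0.1137, 0.1972]
tool_rot: [174.0, -36.3, 1.6]
ft_force: [-0.1, -0.1, 0.4]
finger_gap: 0.0005
gripper_force: 0.0
t 22.17 p [0.6034 0.1137 0.1972] q [  2.3  19.9  94.3 -12.7  30.2 101.5] F [-0.1 -0.1  0.4]
tilt 36.75 heading -8.4 vec 36.4 -5.4 
 [[ 0.805 -0.033  0.592]
 [ 0.023 -0.996 -0.087]
 [ 0.592  0.084 -0.801]]
unit frame tcp mm [-106.1  101.6  197.2]
slide [ 9.   5.  34.9]
```

```bash

python3 -m jog '[{"slide":[3,3,0],"spin":0},{"slide":[3,3,0],"spin":0},{"slide":[0,0,8],"spin":0},{"slide":[0,0,6],"spin":0},{"slide":[0,0,4],"spin":0},{"slide":[0,0,3],"spin":0},{"slide":[0,0,3],"spin":0},{"slide":[0,0,3],"spin":0},{"slide":[0,0,2],"spin":0},{"slide":[0,0,1],"spin":0}]'; python3 to.py -78 95 175 u|tail -2
python3 -m jog '[{"slide":[0,0,1],"spin":0},{"slide":[0,0,1],"spin":0},{"slide":[0,0,1],"spin":0},{"slide":[0,0,0],"spin":0},{"slide":[0,0,0],"spin":0},{"slide":[0,0,0],"spin":0},{"slide":[0,0,0],"spin":0},{"slide":[0,0,0],"spin":0},{"slide":[0,0,0],"spin":0},{"slide":[0,0,0],"spin":0}]'; python3 to.py -78 95 175 u|tail -2
```

```text
time_s: 23.0
tcp_pos: [0.6259, 0.1012, 0.1772]
tool_rot: [174.0, -36.3, 1.4]
ft_force: [-1.0, 1.0, 0.7]
finger_gap: 0.0006
gripper_force: 0.0
unit frame tcp mm [-83.1  90.2 177.2]
slide [ 3.  -5.   4.5]
time_s: 23.83
tcp_pos: [0.6276, 0.101, 0.1752]
tool_rot: [174.0, -36.3, 1.4]
ft_force: [-3.9, 1.4, 2.9]
finger_gap: 0.0005
gripper_force: 2.2
unit frame tcp mm [-81.4  90.  175.2]
slide [ 2.9 -4.9  1.9]
```

```bash

python3 -m jog '[{"slide":[0,0,1],"spin":0},{"slide":[0,0,1],"spin":0},{"slide":[0,0,1],"spin":0},{"slide":[0,0,0],"spin":0},{"slide":[0,0,0],"spin":0},{"slide":[0,0,0],"spin":0},{"slide":[0,0,0],"spin":0},{"slide":[0,0,0],"spin":0},{"slide":[0,0,0],"spin":0},{"slide":[0,0,0],"spin":0}]'; python3 to.py -78 95 175 u
```

```text
time_s: 24.67
tcp_pos: [0.6281, 0.101, 0.1748]
tool_rot: [174.0, -36.4, 1.5]
ft_force: [-24.6, 0.8, 23.4]
finger_gap: 0.0005
gripper_force: 16.7
t 24.67 p [0.6281 0.101  0.1748] q [  0.7  23.4  93.  -12.1  27.7 100.2] F [-24.6   0.8  23.4]
tilt 36.79 heading -8.7 vec 36.4 -5.5 
 [[ 0.805 -0.037  0.592]
 [ 0.021 -0.996 -0.09 ]
 [ 0.593  0.085 -0.801]]
unit frame tcp mm [-80.9  90.1 174.8]
slide [ 2.8 -4.8  1.2]
```

All three lids are home. Next I back out and go in front of and below the door edge to shut it.

```bash

python3 -m jog '[{"slide":[0,0,-10],"spin":0},{"slide":[0,0,-20],"spin":0},{"slide":[0,0,-30],"spin":0},{"slide":[0,0,-30],"spin":0},{"slide":[-5,10,-30],"spin":0},{"slide":[-15,15,-30],"spin":0},{"slide":[-20,15,-30],"spin":0},{"slide":[-20,15,-20],"spin":0},{"slide":[0,15,0],"spin":0},{"slide":[0,0,0],"spin":0}]'; python3 to.py -320 0 200 u;python3 to.py -285 0 110 u|tail -1
```

```text
time_s: 25.5
tcp_pos: [0.4594, 0.0464, 0.3044]
tool_rot: [173.9, -36.4, 1.3]
ft_force: [0.1, -0.2, 0.3]
finger_gap: 0.0005
gripper_force: 0.0
t 25.5 p [0.4594 0.0464 0.3044] q [ -9.1  -3.4 103.3   0.2  43.2  81.5] F [ 0.1 -0.2  0.3]
tilt 36.86 heading -8.8 vec 36.4 -5.6 
 [[ 0.804 -0.04   0.593]
 [ 0.019 -0.996 -0.092]
 [ 0.594  0.085 -0.8  ]]
unit frame tcp mm [-247.    28.1  304.4]
slide [-122.1   18.9   41.9]
slide [-147.5   11.4  134.8]
```

```bash

python3 -m jog '[{"slide":[-20,3,7],"spin":0},{"slide":[-20,3,7],"spin":0},{"slide":[-20,3,7],"spin":0},{"slide":[-20,3,7],"spin":0},{"slide":[-20,3,7],"spin":0},{"slide":[-20,3,7],"spin":0},{"slide":[0,0,0],"spin":0},{"slide":[0,0,0],"spin":0},{"slide":[0,0,0],"spin":0},{"slide":[0,0,0],"spin":0}]'; python3 to.py -290 0 105 u
```

```text
time_s: 26.33
tcp_pos: [0.3889, 0.0237, 0.2013]
tool_rot: [174.0, -36.4, 1.5]
ft_force: [0.8, -0.5, 0.6]
finger_gap: 0.0006
gripper_force: 0.0
t 26.33 p [0.3889 0.0237 0.2013] q [-17.8  -4.  124.   13.4  24.1  62.3] F [ 0.8 -0.5  0.6]
tilt 36.84 heading -8.7 vec 36.4 -5.5 
 [[ 0.805 -0.037  0.593]
 [ 0.021 -0.996 -0.09 ]
 [ 0.594  0.085 -0.8  ]]
unit frame tcp mm [-316.5    2.4  201.3]
slide [-36.   -5.6  93. ]
```

```bash

python3 -m jog '[{"slide":[-10,0,10],"spin":0},{"slide":[-10,0,10],"spin":0},{"slide":[-10,0,10],"spin":0},{"slide":[-6,0,10],"spin":0},{"slide":[-2,0,10],"spin":0},{"slide":[0,0,10],"spin":0},{"slide":[0,0,10],"spin":0},{"slide":[0,0,0],"spin":0},{"slide":[0,0,0],"spin":0},{"slide":[0,0,0],"spin":0}]'; python3 to.py -290 0 105 u
```

```text
time_s: 27.17
tcp_pos: [0.3974, 0.0111, 0.1321]
tool_rot: [174.7, -36.0, 1.4]
ft_force: [-0.0, -0.8, 0.2]
finger_gap: 0.0005
gripper_force: 0.0
t 27.17 p [0.3974 0.0111 0.1321] q [-20.8   7.  131.   50.5  10.1  22. ] F [-0.  -0.8  0.2]
tilt 36.3 heading -7.6 vec 36.0 -4.8 
 [[ 0.809 -0.03   0.587]
 [ 0.02  -0.997 -0.078]
 [ 0.587  0.075 -0.806]]
unit frame tcp mm [-307.5   -9.8  132.1]
slide [ -1.3 -11.6  31.6]
```

```bash

python3 -m jog '[{"slide":[-6,0,12],"spin":0},{"slide":[-6,0,12],"spin":0},{"slide":[-6,0,12],"spin":0},{"slide":[-6,0,12],"spin":0},{"slide":[-6,0,12],"spin":0},{"slide":[-6,0,12],"spin":0},{"slide":[0,0,0],"spin":0},{"slide":[0,0,0],"spin":0},{"slide":[0,0,0],"spin":0},{"slide":[0,0,0],"spin":0}]'; python3 to.py -290 0 105 u
```

```text
time_s: 28.0
tcp_pos: [0.4033, 0.0068, 0.094]
tool_rot: [176.2, -36.1, 1.4]
ft_force: [0.1, -0.8, 0.2]
finger_gap: 0.0005
gripper_force: 0.0
t 28.0 p [0.4033 0.0068 0.094 ] q [-22.8  14.7 134.4 110.8  11.2 -40.9] F [ 0.1 -0.8  0.2]
tilt 36.25 heading -5.0 vec 36.1 -3.2 
 [[ 0.808 -0.014  0.589]
 [ 0.02  -0.998 -0.052]
 [ 0.589  0.054 -0.806]]
unit frame tcp mm [-301.3  -13.9   94. ]
slide [ 16.4 -12.9  -2.5]
```

```bash

python3 -m jog '[{"slide":[0,0,5],"spin":0},{"slide":[8,0,0],"spin":0},{"slide":[8,0,0],"spin":0},{"slide":[8,0,0],"spin":0},{"slide":[8,0,0],"spin":0},{"slide":[8,0,0],"spin":0},{"slide":[8,0,0],"spin":0},{"slide":[8,0,0],"spin":0},{"slide":[8,0,0],"spin":0},{"slide":[8,0,0],"spin":0}]'; python3 to.py -146 0 200 u
```

```text
time_s: 28.83
tcp_pos: [0.4625, 0.0053, 0.1319]
tool_rot: [176.5, -36.1, 1.4]
ft_force: [-3.8, -0.2, -0.3]
finger_gap: 0.0006
gripper_force: 1.6
t 28.83 p [0.4625 0.0053 0.1319] q [-18.8  12.6 122.3  40.9  12.8  33.4] F [-3.8 -0.2 -0.3]
tilt 36.2 heading -4.5 vec 36.1 -2.9 
 [[ 0.808 -0.012  0.589]
 [ 0.02  -0.999 -0.047]
 [ 0.589  0.049 -0.807]]
unit frame tcp mm [-242.2  -12.8  131.9]
slide [118.4  -6.3   1.6]
```

```bash

python3 -m jog '[{"slide":[10,0,0],"spin":0},{"slide":[10,0,0],"spin":0},{"slide":[10,0,0],"spin":0},{"slide":[10,0,0],"spin":0},{"slide":[10,0,0],"spin":0},{"slide":[10,0,0],"spin":0},{"slide":[10,0,0],"spin":0},{"slide":[10,0,0],"spin":0},{"slide":[8,0,0],"spin":0},{"slide":[0,0,0],"spin":0}]'; python3 to.py -146 0 200 u
python3 door.py pics/d1.png 0 0.2
```

```text
time_s: 29.67
tcp_pos: [0.5351, 0.0066, 0.1848]
tool_rot: [176.4, -36.2, 1.4]
ft_force: [0.6, 0.5, -1.1]
finger_gap: 0.0005
gripper_force: 0.1
t 29.67 p [0.5351 0.0066 0.1848] q [-14.9  12.9 107.7  15.1  24.1  63. ] F [ 0.6  0.5 -1.1]
tilt 36.39 heading -4.6 vec 36.3 -2.9 
 [[ 0.806 -0.012  0.591]
 [ 0.02  -0.999 -0.047]
 [ 0.591  0.05  -0.805]]
unit frame tcp mm [-169.7   -8.4  184.8]
slide [28.6 -6.8  1.6]
```

View pics/d1.png

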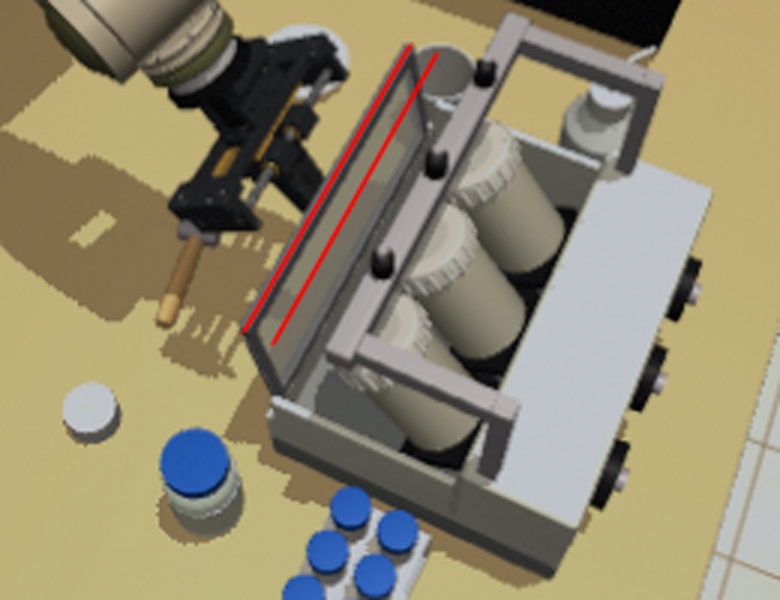

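The scene view shows the door nearly up, its top edge on the 0.2 rad line ((245,330)–(411,45)), with the fingers behind its outer face. I push the remainder gently.

```bash

python3 -m jog '[{"slide":[4,0,0],"spin":0},{"slide":[4,0,0],"spin":0},{"slide":[3,0,1],"spin":0},{"slide":[3,0,1],"spin":0},{"slide":[2,0,1],"spin":0},{"slide":[2,0,1],"spin":0},{"slide":[2,0,1],"spin":0},{"slide":[0,0,0],"spin":0},{"slide":[0,0,0],"spin":0},{"slide":[0,0,0],"spin":0}]'; python3 to.py -146 0 200 u | tail -2
python3 -m jog '[{"slide":[1,0,1],"spin":0},{"slide":[1,0,0],"spin":0},{"slide":[1,0,1],"spin":0},{"slide":[1,0,0],"spin":0},{"slide":[0,0,0],"spin":0},{"slide":[0,0,0],"spin":0},{"slide":[0,0,0],"spin":0},{"slide":[0,0,0],"spin":0},{"slide":[0,0,0],"spin":0},{"slide":[0,0,0],"spin":0}]'; python3 to.py -146 0 200 u | tail -2
```

```text
time_s: 30.55
tcp_pos: [0.5533, 0.0069, 0.1913]
tool_rot: [176.5, -36.1, 1.4]
ft_force: [-1.4, -0.5, -2.2]
finger_gap: 0.0004
gripper_force: 1.0
unit frame tcp mm [-151.6   -7.2  191.3]
slide [10.  -6.6 -3.8]
time_s: 31.38
tcp_pos: [0.5546, 0.0071, 0.1908]
tool_rot: [176.6, -35.8, 1.4]
ft_force: [-26.7, -5.6, 8.1]
finger_gap: 0.0002
gripper_force: 13.2
unit frame tcp mm [-150.2   -7.   190.8]
slide [ 9.1 -6.4 -5.1]
```

Force rose to 27 N with the edge where the shut door should be. I back off and check.

```bash

python3 -m jog '[{"slide":[-4,0,-4],"spin":0},{"slide":[-8,0,-8],"spin":0},{"slide":[-12,0,-12],"spin":0},{"slide":[-12,0,-25],"spin":0},{"slide":[-12,0,-25],"spin":0},{"slide":[-12,0,-25],"spin":0},{"slide":[-5,0,-25],"spin":0},{"slide":[0,0,-20],"spin":0},{"slide":[0,0,0],"spin":0},{"slide":[0,0,0],"spin":0}]'; python3 to.py
python3 - <<'E'
from h import *
from door import P
d=r.get_image("scene");w=r.get_image("wrist");c=d["color"][110:330,190:430]
cv2.imwrite("pics/f.png",np.hstack([cv2.resize(w["color"],(390,292)),cv2.resize(c,(390,357))[:292]]))
E
```

```text
time_s: 32.22
tcp_pos: [0.4205, 0.0122, 0.271]
tool_rot: [176.4, -36.4, 1.4]
ft_force: [1.1, 0.5, -0.3]
finger_gap: 0.0005
gripper_force: 0.0
t 32.22 p [0.4205 0.0122 0.271 ] q [-20.4  -6.9 112.1  14.5  40.3  61.1] F [ 1.1  0.5 -0.3]
tilt 36.5 heading -4.6 vec 36.4 -2.9 
 [[ 0.805 -0.012  0.593]
 [ 0.02  -0.999 -0.048]
 [ 0.593  0.05  -0.804]]
unit frame tcp mm [-284.5   -7.8  271. ]
```

View pics/f.png

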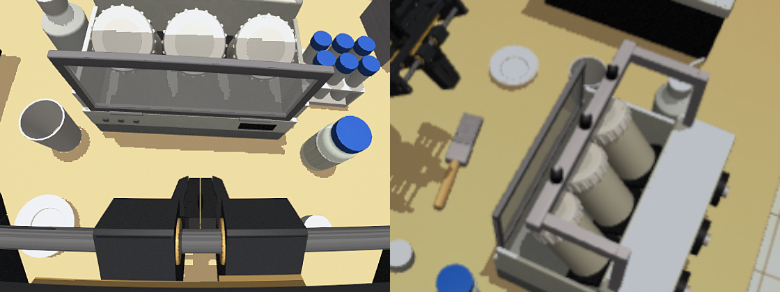

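The door is upright (edge (50,53)–(333,70) in the wrist view), the three lids sit level, and all bystanders are in place. Handing in.

```bash
python3 -c "
from station import r
print(r.job_done())"
```

```text
the job is handed in; nothing more can be done
None
```

The job is handed in at about 32 s: I pulled the door down to its stop, pressed all three lids until they stopped firmly at home (the left one was already at or near home), then pushed the door up against its stop, disturbing nothing else as far as the pictures show.

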